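Close the air-cleaner housing with the cover that fits its studs

ROBOT

A 6-joint arm with a two-finger parallel gripper is mounted at the origin on the work surface. World frame = base frame: x ahead of the robot, y to its left, z up, the work surface at z = 0. Lengths are in m, angles in rad, forces in N, time in s.
With the tool pointing down it reaches from about 0.25 to 0.775 m from the base axis. Payload 4 kg.
Tool frame: the origin (TCP) lies between the finger pads; the fingertips stand 11 mm ahead of it and the grasp point (between the pads) lies 8 mm behind it (ctrl.finger_overhang is the distance from the TCP to the fingertips, in m); z points along the fingers, y is the line along which they close (so a half turn about z gives the same grasp; the last joint's range is limited). The gripper opens to 94 mm and grips with 3 to 60 N. Pads are 16 mm wide; open, the fingers measure 119 mm over their backs; the gripper's body (75 mm by 177 mm) begins 78 mm behind the grasp point.
Start: joints at [-1.431, 0.087, 1.371, -0, 1.684, -0.103], TCP at [0.132, -0.534, 0.217] pointing down, gripper open.
Joint ranges: [-3.1, 3.1], [-0.76, 2.03], [0.27, 2.55], [-1.08, 4.22], [0.17, 2.65], [-2.57, 2.57]. Speed limits (rad/s): [2.79, 2.79, 3.14, 3.14, 3.14, 3.14].

INTERFACE

Orientations are given as a unit quaternion [w, x, y, z].
In Python, from workcell import ctrl gives the robot as it stands.
- The arm moves only by the tool move_arm, never from a script. Its argument "series" is a list of rows, each a list of 6 numbers: the shift along the tool's x, y, z as a fraction of full scale, then the turn, a rotation vector about the tool's x, y, z as a fraction of full scale. In form: [[x, y, z, wx, wy, wz], ...]. A call has 1 to 8 rows; each row is the pose to reach, as a shift and turn from the pose commanded when the call began, along the tool's axes at that moment; what a row does not reach only later rows make up. Full scale, the value 1, is 0.25 m for a shift and 45 degrees for a turn. A row lasts 1/12 s, in which the tool goes at most 41.7 mm and 7.16 degrees, less where a joint would pass 70% of its speed; a pose out of reach is approached as far as the arm can. A call with a number of a shift or a turn outside -1 to 1 is refused whole. A call with a gripper value outside its range is refused whole. "claw" is the closure, from 0 (fully open) to 1 (shut), set as the call begins (left out, the last holds). The fingers move at their own pace and stop on an object; "squeeze" is the grip in N (left out, the last holds). Time passes only in rows, so rows that repeat a pose let the fingers close. It gives the time, the measured TCP pose, the force, the opening and the grip force at its end, in the units of the state.
- ctrl.observe(): the state, without advancing time (a new reading comes with each control period).
- ctrl.capture(name): name is "scene" or "top"; returns a dict with "color" (400x640x3 uint8, red, green, blue), "depth" (400x640 float32, m along the optical axis (not along the pixel's ray), 0 where there is no reading), "fx", "fy", "cx", "cy" (pixels), "dist_coeffs" ([k1, k2, p1, p2, k3] as OpenCV has them; the pictures are not rectified), "xyz" and "orientation" of the camera in the world. Camera axes: x right, y up, looking along -z (the intrinsics and any distortion apply to the point x, -y, -z); pixel columns grow to the right and rows downward; lengths in m; the calibration is good to about 2 mm. A picture is of the moment at which its call begins.
- ctrl.finish_job(): hands the job in; it is judged then, once.
The state is a dict: "clock": time; "joint_pos": joint angles; "joint_velocities": joint speeds; "effort": joint torques, N m; "tcp_pos": TCP position; "eef_rot": TCP orientation; "force": force on the tool from outside, world axes, zero at the start; "wrist_torque": the same for the moment, N m; "opening": opening from 0.0 (shut) to 1.0 (fully open); "gripper_force": force on a finger pad.
Only numpy, scipy, OpenCV 4.12 (cv2) and the standard library are available. Lean on these libraries where they do the work, as an engineer would, in place of code of your own. Each camera call takes 0.05 s, during which the arm holds its last target. There are 200 camera calls.

TASK

The open air-cleaner housing on the bench needs its cover: pick up the larger of the two aluminium covers, keep it level, and lower it so that both studs come up through its two holes together and it lies flat on the housing's rim all round. Set it down gently rather than dropping it, let go of it, and leave the smaller cover where it lies.

Things in the scene. Friction and masses are not known exactly. Their poses are not given: they have to be found in the camera images.
- housing: Air-cleaner housing, fixed to the bench: open black plastic tray 160 (x) x 100 (y) x 50 mm high with a pleated filter in it. Origin: centre of its underside; z up. Two upright steel studs, 12 mm in diameter with tapered tips, on its long axis at x = -55 and +55 mm, y = 0; tips 78 mm above the bench, 28 mm above the rim. A round intake stub sticks out 24 mm from the middle of its +y side.
- cover: The larger aluminium cover, loose, flat on the bench: plate 160 (x) x 100 (y) x 8 mm, about 0.35 kg. Origin: centre of its underside; z up. Two 30 mm through holes at x = -55 and +55 mm, y = 0. Central grip rib on top, 60 mm along x, 22 mm thick along y (pinch it there), top 46 mm above the underside. Fits either way round; seated, its origin is 50 mm above the housing's, x axes parallel.
- small_cover: The smaller aluminium cover, a bystander, loose on the bench: same form but only 110 (x) x 80 (y) x 8 mm, with two 24 mm holes at x = -35 and +35 mm and a grip rib 34 mm long, 22 mm thick, top 46 mm above the underside. Origin: centre of its underside; z up. It does not fit this housing.
There are look-alikes about, which are no part of the job. What is shaped like the cover but purple is not meant.

How it is judged:
On the way:
1. The larger cover is held level over the housing, above or just at the tips of the two studs (horizontal distance between cover and housing below 0.03 m and z of cover in the frame of housing above 0.068 m and angle between the x axis of cover and the x axis of housing, either way round below 0.3 rad and angle between cover's own z axis and vertical below 0.25 rad), for 0.05 s.
At the end, for the whole second after the job is handed in: The larger cover lies flat (within 3.5 degrees) on the housing's rim (height within 5 mm), both studs through its holes, centred within 15 mm and in line within 14 degrees, at rest and released; the smaller cover is within 30 mm of where it started (horizontal distance between cover and housing below 0.015 m and z of cover in the frame of housing between 0.045 and 0.055 m and angle between the x axis of cover and the x axis of housing, either way round below 0.25 rad and angle between cover's own z axis and vertical below 0.06 rad and linear speed of cover below 0.02 m/s and contact force between cover and the fingers below 0.2 N and distance of small_cover from where it was at the start of the episode below 0.03 m); the robot touches nothing.
It fails at once if The larger cover is tipped more than 25 degrees (angle between cover's own z axis and vertical above 0.436 rad).
It fails at once if The larger cover is dropped onto the housing (faster than 0.5 m/s just above its seat, a fall of more than about 13 mm) (horizontal distance between cover and housing below 0.04 m and z of cover in the frame of housing between 0.045 and 0.066 m and linear speed of cover above 0.5 m/s).
It fails at once if The smaller cover is moved more than 30 mm (distance of small_cover from where it was at the start of the episode above 0.03 m).
It also fails if it takes over 48 s, if anything falls off the work surface, if the arm or the gripper's body presses on something with over 40 N, if the wrist force passes 120 N, or if a joint passes its speed limit or range.

## Working session

There is one attempt and no reset: what is moved stays moved. The work goes in short steps, Python scripts to look and compute and a tool call to move; the robot and the scene stay as the last step left them, time stands still between calls to the robot, and variables do not carry over. Pictures are saved under pics/ and viewed, at most 10 in all, crops included, and the job is handed in when it is done.

Besides the shell and the picture viewer there is one more tool, called after "Request:" as a command line: name --pt "numbers of a row" for each row, then --argument value for the rest. move_arm: Moves the arm, as the interface text tells. Shift numbers are shares of 0.25 m and turn numbers shares of 45 degrees, none past 1 either way. Its arguments: {"type":"object","properties":{"series":{"type":"array","items":{"type":"array","items":{"type":"number","minimum":-1,"maximum":1}}},"claw":{"type":"number"},"squeeze":{"type":"number"}},"required":["series"]}

```bash
mkdir -p pics; cat > h.py <<'E'
import numpy as np, cv2
from scipy.spatial.transform import Rotation as R
from workcell import ctrl
def rot(q): return R.from_quat([q[1],q[2],q[3],q[0]])
def cast(c,uv,z):
    K=np.array([[c['fx'],0,c['cx']],[0,c['fy'],c['cy']],[0,0,1.]])
    n=cv2.undistortPoints(np.array(uv,float).reshape(-1,1,2),K,np.array(c['dist_coeffs'],float))[:,0]
    d=rot(c['orientation']).apply(np.c_[n[:,0],-n[:,1],-np.ones(len(n))])
    o=np.array(c['xyz']); z=np.broadcast_to(z,len(n))
    return o+d*((z-o[2])/d[:,2])[:,None]
def world(c):
    h,w=c['depth'].shape; u,v=np.meshgrid(np.arange(w),np.arange(h))
    K=np.array([[c['fx'],0,c['cx']],[0,c['fy'],c['cy']],[0,0,1.]])
    n=cv2.undistortPoints(np.stack([u,v],-1).reshape(-1,1,2).astype(float),K,np.array(c['dist_coeffs'],float))[:,0]
    d=c['depth'].reshape(-1,1)
    return (np.array(c['xyz'])+rot(c['orientation']).apply(np.c_[n[:,0]*d[:,0],-n[:,1]*d[:,0],-d[:,0]])).reshape(h,w,3)
E
python3 - <<'E'
from h import *
for n in('top','scene'):
    c=ctrl.capture(n); cv2.imwrite(f'pics/{n}0.png',c['color'][:,:,::-1])
    print(n,c['xyz'],rot(c['orientation']).as_matrix().round(2).tolist(),c['fx'],c['dist_coeffs'])
s=ctrl.observe(); print(s['tcp_pos'],s['eef_rot'],s['clock'],rot(s['eef_rot']).as_matrix().round(3))
E
```

```text
top [ 0.27731063 -0.00244004  1.02395261] [[0.01, 0.99, -0.17], [-1.0, 0.01, -0.01], [-0.01, 0.17, 0.99]] 477.2648149515482 [-0.05838059  0.          0.          0.          0.        ]
scene [ 0.97106973 -0.40192034  0.8197485 ] [[0.61, -0.61, 0.5], [0.79, 0.48, -0.38], [-0.01, 0.63, 0.78]] 468.11580244359203 [-0.11007193  0.          0.          0.          0.        ]
[ 0.13214838 -0.53341443  0.21542697] [-9.80803330e-04  9.92641035e-01  1.21090098e-01 -3.41636164e-05] 0.1 [[ 0.971  0.24  -0.   ]
 [ 0.24  -0.971  0.002]
 [ 0.    -0.002 -1.   ]]
```

View pics/top0.png

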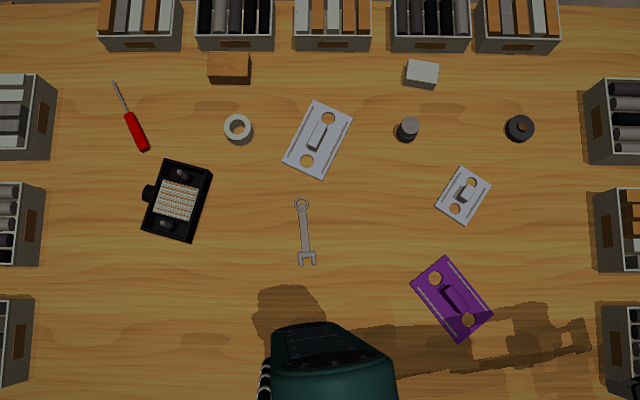

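View pics/scene0.png

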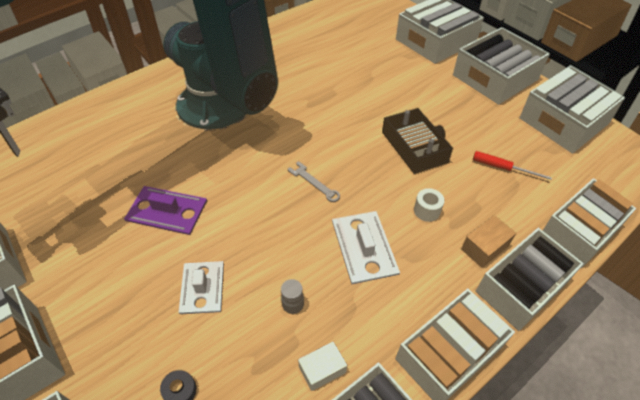

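The top view shows the large cover at about (317,139) with holes at (329,117) and (306,161). The housing is at (177,201) with its stub towards (148,193), the small cover at (463,195) and the purple look-alike at (452,299). The scene view shows the cover at (366,246), the housing at (417,139) and a clear space between them.

```bash
cat > m.py <<'E'
from h import *
def box(P):
    (c,wh,a)=cv2.minAreaRect((P[:,:2]*1000).astype(np.float32)); b=cv2.boxPoints((c,wh,a))
    e=b[1]-b[0] if np.linalg.norm(b[1]-b[0])>np.linalg.norm(b[2]-b[1]) else b[2]-b[1]
    return np.round(c,1),np.round(wh,1),round(np.degrees(np.arctan2(e[1],e[0]))%180,1)
def blob(m,near):
    n,l,s,ce=cv2.connectedComponentsWithStats(m.astype(np.uint8))
    ids=[i for i in range(1,n) if s[i,4]>60]; i=min(ids,key=lambda i:np.hypot(*(ce[i]-near))); return (l==i).astype(np.uint8)
def pts(m): return max(cv2.findContours(m,cv2.RETR_EXTERNAL,cv2.CHAIN_APPROX_NONE)[0],key=len)[:,0]
def holes(m):
    cs,h=cv2.findContours(m,cv2.RETR_CCOMP,cv2.CHAIN_APPROX_NONE)
    return [c[:,0] for c,k in zip(cs,h[0]) if k[3]>=0 and cv2.contourArea(c)>40]
E
python3 - <<'E'
from m import *
for n,cv,ho,sm in(('top',(317,139),(177,201),(463,195)),('scene',(366,246),(417,139),(200,287))):
    c=ctrl.capture(n); im=c['color'].astype(int); sat=im.max(2)-im.min(2); W=world(c)
    grey=(sat<40)&(im.max(2)>95)
    for nm,p in(('cover',cv),('small',sm)):
        m=blob(grey,p); print(n,nm,m.sum(),box(cast(c,pts(m),.008)))
        for h in holes(m): print('   hole',cast(c,cv2.fitEllipse(h)[0],.008)[0,:2].round(4),cv2.contourArea(h))
        r=(np.hypot(W[...,0]-cast(c,p,.02)[0,0],W[...,1]-cast(c,p,.02)[0,1])<.06)&(W[...,2]>.038)&(W[...,2]<.055)
        if r.sum()>5: print('   rib(depth)',r.sum(),box(W[r]),np.median(W[r][:,2]))
    d=blob(cv2.morphologyEx((im.max(2)<75).astype(np.uint8),cv2.MORPH_OPEN,np.ones((3,3))),ho); print(n,'housing',d.sum(),box(cast(c,pts(d),.05)))
    q=cast(c,ho,.05)[0]; near=(np.hypot(W[...,0]-q[0],W[...,1]-q[1])<.12)
    r=near&(W[...,2]>.042)&(W[...,2]<.058); print('   rim depth',r.sum(),box(W[r]),np.median(W[r][:,2]))
    s=near&(W[...,2]>.062); k,l=cv2.connectedComponents(s.astype(np.uint8))
    for i in range(1,k):
        if (l==i).sum()>3: print('   stud',(l==i).sum(),W[l==i].mean(0).round(4),W[l==i][:,2].max().round(3))
    a,b=ho; cr=c['color'][b-55:b+55,a-60:a+60,::-1]; globals()[n]=cv2.resize(cr,None,fx=5,fy=5,interpolation=2)
    cv2.imwrite(f'pics/{n}_h.png',globals()[n])
E
```

```text
top cover 2777 (array([604.1,  12.1]), array([101.1, 161.1]), np.float32(154.9))
   hole [0.5543 0.0357] 155.0
   hole [0.6069 0.0143] 126.5
   hole [ 0.6543 -0.0113] 149.0
   rib(depth) 279 (array([603. ,  12.7]), array([21.5, 60.4]), np.float32(155.4)) 0.045052126700891426
top small 1562 (array([ 481.1, -305.8]), array([ 81. , 110.6]), np.float32(146.1))
   hole [ 0.4518 -0.2866] 109.0
   hole [ 0.4805 -0.3048] 106.0
   hole [ 0.5109 -0.3255] 93.5
   rib(depth) 173 (array([ 480.4, -305.4]), array([22.4, 35. ]), np.float32(143.5)) 0.044817859107856295
top housing 2850 (array([458.7, 312.8]), array([133.8, 160. ]), np.float32(165.3))
   rim depth 1216 (array([461.3, 320.2]), array([124.8, 159.3]), np.float32(165.6)) 0.04780244232332981
   stud 34 [0.5099 0.2947 0.0715] 0.08
   stud 33 [0.405  0.3231 0.0716] 0.08
scene cover 2956 (array([607.3,   9.5]), array([100.7, 162.1]), np.float32(154.8))
   hole [ 0.657  -0.0147] 149.5
   hole [0.5551 0.0307] 84.0
   rib(depth) 277 (array([605.5,  10.6]), array([23. , 58.6]), np.float32(154.6)) 0.04399834924487045
scene small 1912 (array([ 484.3, -307.4]), array([ 81.2, 112.2]), np.float32(146.1))
   hole [ 0.5134 -0.3269] 106.5
   hole [ 0.4564 -0.2829] 48.0
   rib(depth) 185 (array([ 482.8, -307. ]), array([22.3, 33.9]), np.float32(150.3)) 0.04416377003527383
scene housing 1737 (array([477.5, 296.1]), array([141.7, 188.7]), np.float32(165.0))
   rim depth 747 (array([462.3, 319.4]), array([125. , 165.5]), np.float32(165.8)) 0.04715335286782096
   stud 21 [0.4082 0.3201 0.0704] 0.078
   stud 27 [0.514  0.2928 0.0696] 0.077
```

View pics/top_h.png

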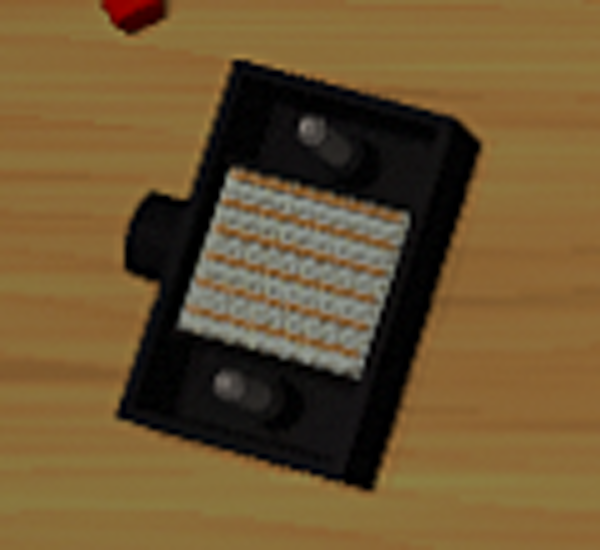

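View pics/scene_h.png

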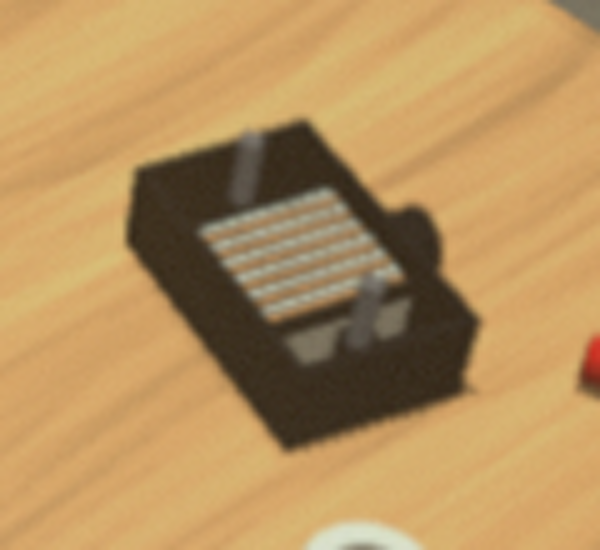

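```bash
cat > go.py <<'E'
from h import *
def frac(p0,R0,tgt,yaw):
    Rt=R.from_matrix(np.array([[np.cos(yaw),np.sin(yaw),0],[np.sin(yaw),-np.cos(yaw),0],[0,0,-1]]))
    return np.r_[R0.inv().apply(np.array(tgt)-p0)/.25, np.degrees((R0.inv()*Rt).as_rotvec())/45].round(4)
def now():
    s=ctrl.observe(); return np.array(s['tcp_pos']),rot(s['eef_rot']),s
if __name__=='__main__':
    import sys
    a=list(map(float,sys.argv[1:])); p,r,s=now()
    print(p.round(4),'yaw',np.degrees(np.arctan2(*r.as_matrix()[[1,0],0])).round(2),'tilt',r.as_matrix()[:2,2].round(4),'F',np.round(s['force'],1),'q',np.round(s['joint_pos'],2),s['clock'],s['opening'],s['gripper_force'])
    if a: print(frac(p,r,a[:3],np.radians(a[3])))
E
python3 - <<'E'
from go import *
c=ctrl.capture('top')
f=lambda L:[(117+x/5,146+y/5) for x,y in L]
print(cast(c,f([(237,64),(445,122),(345,470),(122,414)]),.05)[:,:2].round(4), cast(c,f([(312,130),(228,383)]),.077)[:,:2].round(4))
E
python3 go.py .29 -.352 .2 58.9
```

```text
[[0.5447 0.3361]
 [0.5199 0.2454]
 [0.3723 0.2794]
 [0.3943 0.3746]] [[0.5094 0.2935]
 [0.4042 0.3214]]
[ 0.1322 -0.5336  0.216 ] yaw 13.91 tilt [-0.0001  0.0009] F [-0.1  0.5 -0.2] q [-1.43  0.09  1.37 -0.    1.68 -0.1 ] 0.25 0.9989553392776171 0.0
[ 7.874e-01 -5.535e-01  6.440e-02 -1.100e-03 -6.000e-04 -9.998e-01]
```

Request:
move_arm --pt "0.79 -0.55 0.06 0 0 -1" --pt "0.79 -0.55 0.06 0 0 -1" --pt "0.79 -0.55 0.06 0 0 -1" --pt "0.79 -0.55 0.06 0 0 -1" --pt "0.79 -0.55 0.06 0 0 -1" --pt "0.79 -0.55 0.06 0 0 -1" --pt "0.79 -0.55 0.06 0 0 -1" --pt "0.79 -0.55 0.06 0 0 -1" --claw 0.4 --squeeze 30

```text
clock: 0.92
tcp_pos: [0.2919, -0.3514, 0.2015]
eef_rot: [0.0, 0.87, 0.494, -0.0]
force: [0.0, 0.0, 0.6]
opening: 0.602
gripper_force: 0.0
```

```bash
python3 go.py .448 -.17 .2 103.9
```

```text
[ 0.2919 -0.3514  0.2015] yaw 59.16 tilt [ 0.     -0.0002] F [0.  0.  0.6] q [-1.   -0.12  1.6  -0.    1.66 -0.46] 0.9167 0.6015184617786962 0.0
[ 9.430e-01  1.640e-01  5.800e-03  1.000e-04  3.000e-04 -9.943e-01]
```

Request:
move_arm --pt "0.94 0.16 0 0 0 -1" --pt "0.94 0.16 0 0 0 -1" --pt "0.94 0.16 0 0 0 -1" --pt "0.94 0.16 0 0 0 -1" --pt "0.94 0.16 0 0 0 -1" --pt "0.94 0.16 0 0 0 -1" --pt "0.94 0.16 0 0 0 -1" --pt "0.94 0.16 0 0 0 -1"

```text
clock: 1.58
tcp_pos: [0.4471, -0.1719, 0.2012]
eef_rot: [-0.0, 0.616, 0.788, -0.0]
force: [-0.3, -0.4, 0.1]
opening: 0.599
gripper_force: 0.0
```

```bash
python3 go.py .6055 .011 .15 148.9
```

```text
[ 0.4471 -0.1719  0.2012] yaw 103.99 tilt [-0.0006 -0.0003] F [-0.3 -0.4  0.1] q [-0.49 -0.07  1.56 -0.    1.65 -0.73] 1.5833 0.5994993054996555 0.0
[ 5.568e-01  7.916e-01  2.044e-01 -9.000e-04 -2.000e-04 -9.980e-01]
```

Request:
move_arm --pt "0.557 0.792 0.2 0 0 -1" --pt "0.557 0.792 0.2 0 0 -1" --pt "0.557 0.792 0.2 0 0 -1" --pt "0.557 0.792 0.2 0 0 -1" --pt "0.557 0.792 0.2 0 0 -1" --pt "0.557 0.792 0.2 0 0 -1" --pt "0.557 0.792 0.2 0 0 -1" --pt "0.557 0.792 0.2 0 0 -1"

```text
clock: 2.25
tcp_pos: [0.6055, 0.0102, 0.1495]
eef_rot: [-0.002, 0.268, 0.963, -0.001]
force: [0.2, -0.1, 0.8]
opening: 0.598
gripper_force: 0.0
```

```bash
python3 go.py .6055 .011 .027 154.9; python3 - <<'E'
from h import *
c=ctrl.capture('scene'); cv2.imwrite('pics/s1.png',c['color'][:,:,::-1])
E
```

```text
[0.6055 0.0102 0.1495] yaw 148.85 tilt [-0.0033 -0.0005] F [ 0.2 -0.1  0.8] q [-0.08  0.23  1.34 -0.    1.57 -1.1 ] 2.25 0.5982747670325248 0.0
[ 4.000e-04  4.000e-03  4.898e-01 -2.500e-03 -3.400e-03 -1.344e-01]
```

View pics/s1.png

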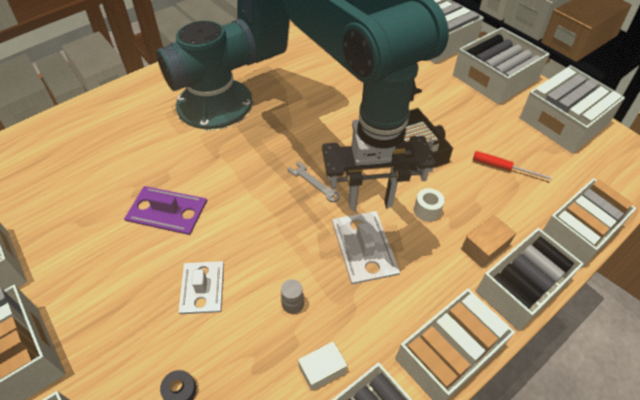

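The gripper hangs above the rib at about (372,190) with its fingers straddling it. Nothing is in the way, so I descend.

Request:
move_arm --pt "0 0.004 0.1 0 0 -0.13" --pt "0 0.004 0.2 0 0 -0.13" --pt "0 0.004 0.28 0 0 -0.13" --pt "0 0.004 0.35 0 0 -0.13" --pt "0 0.004 0.42 0 0 -0.13" --pt "0 0.004 0.46 0 0 -0.13" --pt "0 0.004 0.49 0 0 -0.13" --pt "0 0.004 0.49 0 0 -0.13"

```text
clock: 2.97
tcp_pos: [0.6046, 0.0099, 0.0279]
eef_rot: [-0.001, 0.22, 0.976, -0.0]
force: [0.1, 0.3, -0.5]
opening: 0.603
gripper_force: 0.0
```

```bash
python3 go.py .6055 .011 .027 154.9
```

```text
[0.6046 0.0099 0.0279] yaw 154.6 tilt [-0.0022 -0.0002] F [ 0.1  0.3 -0.5] q [-0.08  0.32  1.49 -0.    1.34 -1.2 ] 2.9667 0.6025952184247149 0.0
[-0.0014  0.0053  0.0034 -0.0014 -0.0024 -0.0067]
```

Request:
move_arm --pt "0 0 0 0 0 0" --pt "0 0 0 0 0 0" --pt "0 0 0 0 0 0" --pt "0 0 0 0 0 0" --pt "0 0 0 0 0 0" --pt "0 0 0 0 0 0" --pt "0 0 0 0 0 0" --pt "0 0 0 0 0 0" --claw 1 --squeeze 40

```text
clock: 3.63
tcp_pos: [0.606, 0.0113, 0.0295]
eef_rot: [0.0, 0.218, 0.976, 0.0]
force: [-0.8, 0.5, 1.6]
opening: 0.231
gripper_force: 40.0
```

Request:
move_arm --pt "0 0 -0.02 0 0 0" --pt "0 0 -0.06 0 0 0" --pt "0 0 -0.13 0 0 0" --pt "0 0 -0.22 0 0 0" --pt "0 0 -0.32 0 0 0" --pt "0 0 -0.42 0 0 0" --pt "0 0 -0.49 0 0 0" --pt "0 0 -0.52 0 0 0"

```text
clock: 4.3
tcp_pos: [0.607, 0.0112, 0.1628]
eef_rot: [0.003, 0.218, 0.976, 0.0]
force: [0.7, 0.3, -2.5]
opening: 0.231
gripper_force: 40.0
```

```bash
python3 - <<'E'
from m import *
c=ctrl.capture('scene'); cv2.imwrite('pics/s2.png',c['color'][:,:,::-1])
E
python3 go.py .459 .308 .16 165.3
```

```text
[0.6071 0.0112 0.163 ] yaw 154.76 tilt [ 0.0059 -0.0005] F [ 1.   0.2 -2.9] q [-0.07  0.23  1.32 -0.    1.59 -1.21] 4.35 0.23263611121912842 39.998690485954285
[ 1.0423  0.8212  0.0078  0.0019  0.0072 -0.2342]
```

View pics/s2.png

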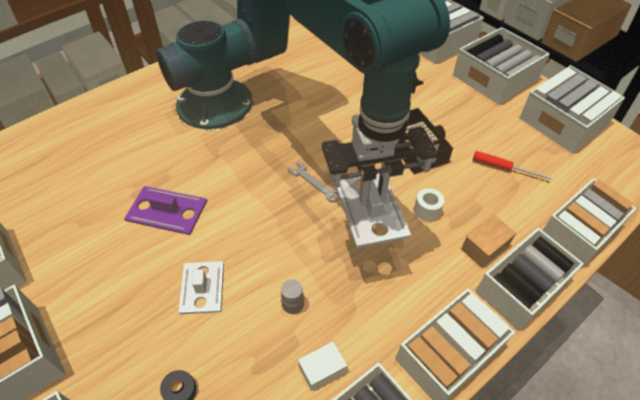

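The cover is held level above its shadow, around (378,215). I carry it to the housing in two parts.

Request:
move_arm --pt "0.03 0.025 0 0 0 0" --pt "0.1 0.08 0 0 0 -0.03" --pt "0.19 0.15 0 0 0 -0.06" --pt "0.29 0.23 0 0 0 -0.1" --pt "0.39 0.31 0 0 0 -0.14" --pt "0.49 0.385 0 0 0 -0.18" --pt "0.59 0.465 0 0 0 -0.21" --pt "0.67 0.53 0 0 0 -0.234"

```text
clock: 5.02
tcp_pos: [0.5074, 0.2046, 0.1561]
eef_rot: [-0.003, 0.127, 0.992, -0.001]
force: [-0.6, -0.8, -3.7]
opening: 0.231
gripper_force: 40.0
```

```bash
python3 go.py .4595 .308 .16 165.3
```

```text
[0.5074 0.2046 0.1561] yaw 165.42 tilt [-0.0056 -0.0004] F [-0.6 -0.8 -3.7] q [ 0.28  0.1   1.47  0.    1.57 -1.04] 5.0167 0.23116494118507297 39.998048543930054
[ 0.2896  0.352  -0.0145 -0.0022 -0.0068  0.0027]
```

Request:
move_arm --pt "0.07 0.085 0 0 0 0" --pt "0.13 0.16 0 0 0 0" --pt "0.18 0.22 0 0 0 0" --pt "0.225 0.275 0 0 0 0" --pt "0.255 0.315 0 0 0 0" --pt "0.275 0.335 0 0 0 0" --pt "0.28 0.345 0 0 0 0" --pt "0.28 0.345 0 0 0 0"

```text
clock: 5.68
tcp_pos: [0.4645, 0.3037, 0.1581]
eef_rot: [-0.001, 0.128, 0.992, -0.001]
force: [-0.3, 0.2, -3.3]
opening: 0.231
gripper_force: 40.0
```

Request:
move_arm --pt "0 0 0 0 0 0" --pt "0 0 0 0 0 0" --pt "0 0 0 0 0 0"

```text
clock: 5.93
tcp_pos: [0.4654, 0.303, 0.1589]
eef_rot: [0.0, 0.129, 0.992, -0.0]
force: [0.5, 0.2, -3.3]
opening: 0.232
gripper_force: 40.0
```

```bash
python3 - <<'E'
from m import *
p=np.array(ctrl.observe()['tcp_pos']); zt=p[2]-.029+.008
print('plate top z guess',zt)
for n in('top','scene'):
    c=ctrl.capture(n); im=c['color'].astype(int); W=world(c)
    near=(np.hypot(W[...,0]-p[0],W[...,1]-p[1])<.12)&(abs(W[...,2]-zt)<.012)
    P=W[near]; A=np.c_[P[:,:2]-p[:2],np.ones(len(P))]; k=np.linalg.lstsq(A,P[:,2],rcond=None)[0]
    print(n,near.sum(),'plane',k.round(4),'box depth',box(P))
    g=(near|cv2.dilate(near.astype(np.uint8),np.ones((3,3))).astype(bool))&(im.max(2)-im.min(2)<40)&(im.max(2)>95)
    m=blob(g,np.array(np.nonzero(near))[::-1].mean(1)); print('   color',box(cast(c,pts(m),zt)))
    for h in holes(m): print('   hole',cast(c,cv2.fitEllipse(h)[0],zt)[0,:2].round(4),cv2.contourArea(h))
    cv2.imwrite(f'pics/{n}3.png',c['color'][:,:,::-1])
a=cv2.imread('pics/top3.png')[90:290,60:320]; b=cv2.imread('pics/scene3.png')[30:230,290:550]
cv2.imwrite('pics/c3.png',cv2.resize(np.hstack([a,b]),None,fx=1.5,fy=1.5))
E
python3 go.py .4595 .308 .16 165.3
```

```text
plate top z guess 0.13793263324943209
top 1129 plane [-0.0009  0.0169  0.137 ] box depth (array([463.9, 302.1]), array([101.6, 159.3]), np.float32(165.2))
   color (array([513.6, 289.7]), array([100.4,  56.7]), np.float32(74.2))
scene 1612 plane [-1.400e-03  1.000e-04  1.354e-01] box depth (array([464.5, 301.5]), array([103.6, 164.3]), np.float32(165.4))
   color (array([469.9, 294.5]), array([107.7, 168.6]), np.float32(164.8))
   hole [0.5214 0.2837] 78.5
[0.4653 0.3031 0.159 ] yaw 165.23 tilt [ 0.0002 -0.0001] F [ 0.4 -0.1 -3.3] q [ 0.48  0.12  1.45 -0.    1.57 -0.84] 6.0333 0.22854658948341516 39.998602867126465
[ 0.0273  0.0129 -0.0039 -0.0001  0.0003 -0.0016]
```

View pics/c3.png

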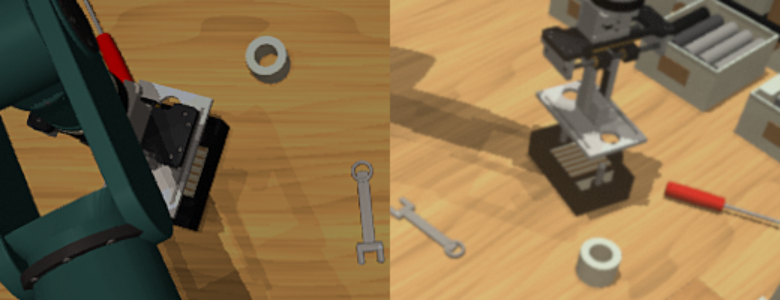

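The cover hangs level over the housing, turned the same way. It is about 7 mm off centre, so I correct that while lowering it part way.

Request:
move_arm --pt "0.015 0.007 0.01 0 0 0" --pt "0.027 0.014 0.04 0 0 0" --pt "0.027 0.014 0.08 0 0 0" --pt "0.027 0.014 0.12 0 0 0" --pt "0.027 0.014 0.15 0 0 0" --pt "0.027 0.014 0.16 0 0 0" --pt "0.027 0.014 0.16 0 0 0" --pt "0.027 0.014 0.16 0 0 0"

```text
clock: 6.7
tcp_pos: [0.4592, 0.3088, 0.1186]
eef_rot: [-0.0, 0.128, 0.992, -0.0]
force: [-0.7, 0.6, -3.7]
opening: 0.233
gripper_force: 40.0
```

```bash
python3 go.py .4595 .308 .085 165.3; python3 - <<'E'
from m import *
c=ctrl.capture('scene'); p=np.array(ctrl.observe()['tcp_pos']); W=world(c)
near=(np.hypot(W[...,0]-p[0],W[...,1]-p[1])<.12)&(abs(W[...,2]-p[2]+.022)<.01)
print(box(W[near]),W[near][:,2].mean())
cv2.imwrite('pics/c4.png',cv2.resize(c['color'][60:220,330:530,::-1],None,fx=3.5,fy=3.5,interpolation=2))
E
```

```text
[0.4592 0.3088 0.1186] yaw 165.29 tilt [-0.0004 -0.0003] F [-0.7  0.6 -3.7] q [ 0.49  0.13  1.51 -0.    1.49 -0.82] 6.7 0.2334664339576121 39.99859929084778
[-0.0019 -0.0026  0.1345 -0.0006 -0.0004 -0.0003]
(array([457.8, 309.1]), array([102.6, 163.9]), np.float32(165.4)) 0.09518337247489221
```

View pics/c4.png

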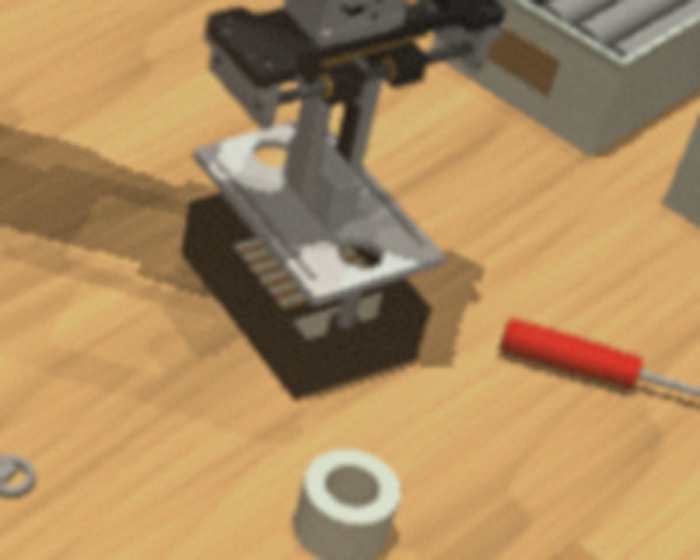

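The near hole, at about (360,253) in the crop, sits over the stud at (347,305). The plate is level and within a few millimetres of centre, so I lower it slowly.

Request:
move_arm --pt "-0.006 -0.004 0.015 0 0 0" --pt "-0.006 -0.004 0.035 0 0 0" --pt "-0.006 -0.004 0.055 0 0 0" --pt "-0.006 -0.004 0.075 0 0 0" --pt "-0.006 -0.004 0.095 0 0 0" --pt "-0.006 -0.004 0.115 0 0 0" --pt "-0.006 -0.004 0.13 0 0 0" --pt "-0.006 -0.004 0.13 0 0 0"

```text
clock: 7.42
tcp_pos: [0.4597, 0.3071, 0.085]
eef_rot: [-0.001, 0.128, 0.992, -0.001]
force: [0.2, 0.3, -5.2]
opening: 0.231
gripper_force: 40.0
```

```bash
python3 go.py .4605 .3075 .079 165.3
```

```text
[0.4597 0.3071 0.085 ] yaw 165.29 tilt [-0.0021 -0.0012] F [ 0.2  0.3 -5.2] q [ 0.49  0.16  1.56 -0.    1.43 -0.83] 7.4167 0.23118272300927467 39.998576045036316
[-0.0026  0.0024  0.024  -0.0022 -0.0022 -0.0002]
```

No contact yet, and the force shows only the cover's weight. I go down the last few millimetres in small steps.

Request:
move_arm --pt "0 0 0.004 0 0 0" --pt "0 0 0.008 0 0 0" --pt "0 0 0.012 0 0 0" --pt "0 0 0.016 0 0 0" --pt "0 0 0.018 0 0 0" --pt "0 0 0.018 0 0 0"

```text
clock: 7.92
tcp_pos: [0.4604, 0.3075, 0.0819]
eef_rot: [-0.0, 0.128, 0.992, -0.0]
force: [-0.2, 0.1, -2.7]
opening: 0.229
gripper_force: 40.0
```

Request:
move_arm --pt "0 0 0.003 0 0 0" --pt "0 0 0.006 0 0 0" --pt "0 0 0.008 0 0 0" --pt "0 0 0.008 0 0 0" --pt "0 0 0.008 0 0 0"

```text
clock: 8.33
tcp_pos: [0.4604, 0.3075, 0.0799]
eef_rot: [-0.0, 0.128, 0.992, -0.0]
force: [0.4, -0.1, -3.6]
opening: 0.23
gripper_force: 40.0
```

Request:
move_arm --pt "0 0 0.003 0 0 0" --pt "0 0 0.006 0 0 0" --pt "0 0 0.006 0 0 0" --pt "0 0 0.006 0 0 0"

```text
clock: 8.67
tcp_pos: [0.4606, 0.3076, 0.0795]
eef_rot: [0.0, 0.128, 0.992, 0.0]
force: [-2.2, -1.4, 3.5]
opening: 0.233
gripper_force: 40.0
```

The force has changed sign, so the rim is now carrying the cover. I let go.

Request:
move_arm --pt "0 0 0 0 0 0" --pt "0 0 0 0 0 0" --pt "0 0 0 0 0 0" --pt "0 0 0 0 0 0" --pt "0 0 0 0 0 0" --claw 0.45

```text
clock: 9.08
tcp_pos: [0.4605, 0.3075, 0.0783]
eef_rot: [0.0, 0.128, 0.992, 0.0]
force: [0.3, 0.5, 0.5]
opening: 0.534
gripper_force: 0.0
```

Request:
move_arm --pt "0 0 -0.04 0 0 0" --pt "0 0 -0.1 0 0 0" --pt "0 0 -0.2 0 0 0" --pt "0 0 -0.3 0 0 0" --pt "0 0 -0.4 0 0 0" --pt "-0.2 -0.2 -0.5 0 0 0" --pt "-0.4 -0.4 -0.5 0 0 0" --pt "-0.6 -0.6 -0.5 0 0 0"

```text
clock: 9.75
tcp_pos: [0.5234, 0.2017, 0.2023]
eef_rot: [0.002, 0.127, 0.992, 0.001]
force: [1.4, 0.3, 0.1]
opening: 0.545
gripper_force: 0.0
```

Request:
move_arm --pt "0 -0.15 0 0 0 0" --pt "0 -0.3 0 0 0 0" --pt "0 -0.45 0 0 0 0" --pt "0 -0.45 0 0 0 0"

```text
clock: 10.08
tcp_pos: [0.4928, 0.0877, 0.2]
eef_rot: [0.001, 0.131, 0.991, -0.002]
force: [0.3, 0.5, 0.8]
opening: 0.548
gripper_force: 0.0
```

```bash
python3 go.py; python3 - <<'E'
from m import *
p=[.459,.308]; I=[]
for n,sm,(a,b) in(('top',(463,195),(177,195)),('scene',(200,287),(417,139))):
    c=ctrl.capture(n); W=world(c); im=c['color'].astype(int)
    near=(np.hypot(W[...,0]-p[0],W[...,1]-p[1])<.12)
    P=W[near&(abs(W[...,2]-.057)<.007)]; k=np.linalg.lstsq(np.c_[P[:,:2]-p,np.ones(len(P))],P[:,2],rcond=None)[0]
    print(n,len(P),'plane',k.round(4),box(P))
    s=near&(W[...,2]>.067)&(W[...,2]<.09); q,l=cv2.connectedComponents(s.astype(np.uint8))
    for i in range(1,q): print('  stud',(l==i).sum(),W[l==i].mean(0).round(4))
    m=blob((im.max(2)-im.min(2)<40)&(im.max(2)>95),sm); print('  small',box(cast(c,pts(m),.008)))
    I.append(cv2.resize(c['color'][b-65:b+65,a-65:a+65,::-1],None,fx=3,fy=3,interpolation=2))
cv2.imwrite('pics/end.png',np.hstack(I))
E
```

```text
[0.4928 0.0877 0.2   ] yaw 164.91 tilt [ 0.0006 -0.0033] F [0.3 0.5 0.8] q [ 0.07 -0.02  1.51 -0.    1.65 -1.24] 10.0833 0.5477195089687346 0.0
top 1763 plane [-0.0007 -0.0015  0.0575] (array([459.2, 310.8]), array([ 96.8, 160.4]), np.float32(166.3))
  stud 21 [0.5102 0.2966 0.0728]
  stud 1 [0.4896 0.3078 0.0897]
  stud 121 [0.4525 0.2988 0.0784]
  stud 1 [0.4305 0.3212 0.0868]
  stud 28 [0.4051 0.3234 0.0727]
  small (array([ 480.7, -305.1]), array([ 81.5, 111.5]), np.float32(146.0))
scene 1510 plane [-0.0024  0.006   0.0563] (array([459.8, 308.7]), array([104.9, 164.3]), np.float32(165.7))
  stud 171 [0.4619 0.2991 0.0785]
  stud 1 [0.4838 0.3072 0.0891]
  stud 21 [0.5144 0.2926 0.0718]
  small (array([ 484.2, -307.3]), array([ 81. , 112.1]), np.float32(146.0))
```

View pics/end.png

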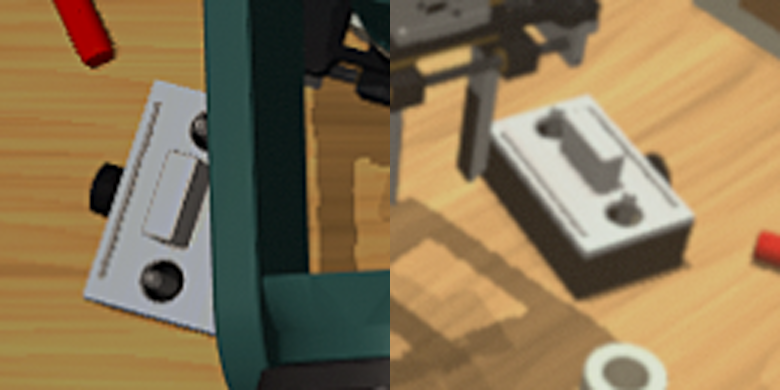

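The cover lies flat on the rim, its top about 57 mm up, with both studs through the holes at about (162,280) and (205,130) in the left half. The small cover has not moved and the gripper is clear, so I hand the job in.

```bash
python3 -c "from workcell import ctrl; print(ctrl.finish_job())"
```

```text
the job is handed in; nothing more can be done
None
```

The larger cover lies flat on the housing rim with both studs through its holes, set down gently and released; the smaller cover was not moved, and the job was handed in at about 10 s (no verdict was returned).

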